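Find the full canister by weight and present it to the reader

TASK

One of the two identical square canisters in the wooden rack holds a steel core, the other only a light plastic dummy. Screw the one loose cap shut first; then lift that canister well clear of the rack and set it back upright in a pocket, and lift the other one clear too, to feel which is heavier. Finish with the lighter canister standing in the rack, both caps shut, and the heavier held upright and still by the gripper, its underside about 60 mm above the middle of the bench reader's window: the program ends while still holding it there, and the other things on the bench stay where they are.

Things in the scene. Friction and masses are not known exactly. Their poses are not given: they have to be found in the camera images.
- rack: Plywood rack fixed to the bench, 82 mm (its x) by 206 mm (its y), 22 mm high, origin at the centre of its underside. Two square pockets, 56x56 mm, centred 60 mm to either side of the origin along its y; pocket floor 6 mm above the underside, walls 16 mm high.
- canister_a: One of two outwardly identical square aluminium canisters, 50x50 mm, 113 mm high with cap and bar; its cap is the loose one at the start. Origin: centre of its underside; z up, x along its bar when shut. It stands in either pocket of the rack. With contents the lighter weighs 0.17 to 0.25 kg, the heavier 0.45 to 0.65 kg; either of a and b may be the heavier.
- canister_b: One of two outwardly identical square aluminium canisters, 50x50 mm, 113 mm high with cap and bar; its cap is already shut. Origin: centre of its underside; z up, x along its bar when shut. It stands in either pocket of the rack. With contents the lighter weighs 0.17 to 0.25 kg, the heavier 0.45 to 0.65 kg; either of a and b may be the heavier.
- bar_a (a point): Point on the axis of the grip bar on canister_a's cap, 111 mm above the canister's underside and 1 mm below the bar's top. The bar is 14 mm thick (along this point's y), 42 mm long (its x), 27 mm high, and stands on the 45 mm wide cap disc. The canister can be lifted by it.
- bar_b (a point): Point on the axis of the grip bar on canister_b's cap, 111 mm above the canister's underside and 1 mm below the bar's top. The bar is 14 mm thick (along this point's y), 42 mm long (its x), 27 mm high, and stands on the 45 mm wide cap disc. The canister can be lifted by it.
- cap_a (a joint): Captive screw cap of canister_a: angle in rad about its upright axis. 0 = shut at its stop, bar across the row of pockets; positive (to 1.5) = loose, turned counter-clockwise from above. Clockwise shuts it, friction about 0.05 N m. Starts between 0.6 and 1.2. It may drag its canister round up to 0.25 rad before the pocket stops that.
- cap_b (a joint): Captive screw cap of canister_b: angle in rad about its upright axis. 0 = shut at its stop, bar across the row of pockets; positive (to 1.5) = loose, turned counter-clockwise from above. Clockwise shuts it, friction about 0.05 N m. Starts shut. It may drag its canister round up to 0.25 rad before the pocket stops that.
- reader: Flat grey bench reader fixed to the bench, 110 mm (its x) by 130 mm (its y), 35 mm high, with a dark glass window 70x84 mm in its top; origin at the centre of its underside. It may stand left or right of the rack.
- window (a point): Centre of the reader's window, on its top, 35.5 mm above the bench; z up.
- offcut_1: Bystander: planed wood block 40x62x40 mm between rack and reader; origin under its centre.
- sanding_block: Bystander: sanding block 63x110x31 mm near the bench's front edge.
- screwdriver: Bystander: screwdriver with yellow handle, 185 mm long, near the front edge.
- tape_roll: Bystander: roll of masking tape, 104 mm across, 25 mm high, lying behind the work.
Mind the look-alikes: they are no part of the job. What is shaped like the canister_a but orange or pink is not meant.

How it is judged:
On the way, in this order (a step that is already met when the one before it is completed fails the run):
1. the loose cap is screwed shut while both canisters stand in the rack (value of joint cap_a below 0.1 rad and z of canister_a in the frame of rack between 0 and 0.012 m and x of canister_a in the frame of rack between -0.012 and 0.012 m and y of canister_a in the frame of rack between -0.072 and 0.072 m and angle between each of canister_a, canister_b's own z axis and vertical below 0.1 rad and z of canister_b in the frame of rack between 0 and 0.012 m and x of canister_b in the frame of rack between -0.012 and 0.012 m and y of canister_b in the frame of rack between -0.072 and 0.072 m), for 0.1 s.
2. the canister with the cap just shut is lifted clear of the rack by the gripper, the other standing in it (z of canister_a in the frame of rack above 0.045 m and contact force between canister_a and the fingers above 0.5 N and contact force between canister_a and rack below 0.05 N and angle between canister_a's own z axis and vertical below 0.3 rad and z of canister_b in the frame of rack between 0 and 0.012 m and x of canister_b in the frame of rack between -0.012 and 0.012 m and y of canister_b in the frame of rack between -0.072 and 0.072 m and angle between canister_b's own z axis and vertical below 0.1 rad and value of joint cap_a below 0.15 rad), for 0.2 s.
3. the other canister is lifted clear by the gripper, the first standing in the rack again (z of canister_b in the frame of rack above 0.045 m and contact force between canister_b and the fingers above 0.5 N and contact force between canister_b and rack below 0.05 N and angle between canister_b's own z axis and vertical below 0.3 rad and z of canister_a in the frame of rack between 0 and 0.012 m and x of canister_a in the frame of rack between -0.012 and 0.012 m and y of canister_a in the frame of rack between -0.072 and 0.072 m and angle between canister_a's own z axis and vertical below 0.1 rad), for 0.2 s.
At the end, for the whole second after the job is handed in: Heavier canister held by the fingers alone, still, within 0.15 rad of upright, underside 20 to 100 mm above the window and within 30 mm of its centre; lighter one (weight under 3.5 N) fully down, upright, untouched in a rack pocket; both caps within 0.15 rad of shut (value of joint each of cap_a, cap_b below 0.15 rad and ((z of canister_a in the frame of window between 0.02 and 0.1 m and horizontal distance between canister_a and window below 0.03 m and angle between canister_a's own z axis and vertical below 0.15 rad and linear speed of canister_a below 0.03 m/s and contact force between canister_a and the fingers above 0.5 N and contact force between canister_a and reader below 0.05 N and contact force between canister_a and rack below 0.05 N and z of canister_b in the frame of rack between 0 and 0.012 m and x of canister_b in the frame of rack between -0.012 and 0.012 m and y of canister_b in the frame of rack between -0.072 and 0.072 m and angle between canister_b's own z axis and vertical below 0.1 rad and contact force between canister_b and rack between 0.8 and 3.5 N and contact force between canister_b and the arm below 0.05 N and contact force between canister_b and the fingers below 0.05 N and linear speed of canister_b below 0.02 m/s) or (z of canister_b in the frame of window between 0.02 and 0.1 m and horizontal distance between canister_b and window below 0.03 m and angle between canister_b's own z axis and vertical below 0.15 rad and linear speed of canister_b below 0.03 m/s and contact force between canister_b and the fingers above 0.5 N and contact force between canister_b and reader below 0.05 N and contact force between canister_b and rack below 0.05 N and z of canister_a in the frame of rack between 0 and 0.012 m and x of canister_a in the frame of rack between -0.012 and 0.012 m and y of canister_a in the frame of rack between -0.072 and 0.072 m and angle between canister_a's own z axis and vertical below 0.1 rad and contact force between canister_a and rack between 0.8 and 3.5 N and contact force between canister_a and the arm below 0.05 N and contact force between canister_a and the fingers below 0.05 N and linear speed of canister_a below 0.02 m/s))); the arm keeps its last pose, push and grip.
It fails at once if a bystander is pushed more than 30 mm (distance of any of offcut_1, sanding_block, screwdriver, tape_roll from where it was at the start of the episode above 0.03 m).
It fails at once if a canister is tipped over (angle between any of canister_a, canister_b's own z axis and vertical above 0.7 rad).
It also fails if it takes over 72 s, if anything falls off the work surface, if the arm or the gripper's body presses on something with over 40 N, if the wrist force passes 120 N, or if a joint passes its speed limit or range.

ROBOT

A 6-joint arm with a two-finger parallel gripper is mounted at the origin on a cart in front of the work surface, level with it; the furniture and walls round the work are solid. World frame = base frame: x ahead of the robot, y to its left, z up, the work surface at z = 0. Lengths are in m, angles in rad, forces in N, time in s.
With the tool pointing down it reaches from about 0.275 to 0.875 m from the base axis. Payload 12.5 kg.
Tool frame: the origin (TCP) lies at the very end of the fingers, on their centre line; the grasp point (between the pads) lies 19 mm behind it; z points along the fingers, y is the line along which they close (so a half turn about z gives the same grasp; the last joint's range is limited). The gripper opens to 85 mm and grips with 20 to 120 N. Pads are 22 mm wide; open, the fingers measure 114 mm over their backs; the gripper's body (76 mm by 85 mm) begins 54 mm behind the grasp point. The pads swing forward as they close: fully open they stand 13 mm farther back than shut.
Start: joints at [-1.394, 0.351, 1.652, -0, 1.139, -0.085], TCP at [0.142, -0.531, 0.231] pointing down, gripper open.
Joint ranges: [-2.75, 2.75], [-0.79, 2.1], [0.01, 2.65], [-1.57, 4.71], [0.07, 3.14], [-2.87, 2.87]. Speed limits (rad/s): [2.22, 2.22, 2.79, 3.14, 3.14, 3.14].

INTERFACE

Orientations are given as a 3x3 rotation matrix whose columns are the frame's x, y, z axes.
In Python, from bench import manip gives the robot as it stands. Calls block until the motion is done:
- manip.move_ptp(position, orientation): joint-space move of the TCP to a pose.
- manip.move_l(position, attitude=None, max_speed=0.15): straight line of the TCP; attitude=None keeps the orientation; max_speed is the mean speed in m/s.
- manip.move_j(angles): joint-space move.
- manip.set_gripper(opening, effort=None): opening from 0.0 (shut) to 1.0 (fully open); effort is the grip in N (None keeps the last); returns when the fingers have stopped.
- manip.dwell(seconds).
- manip.inverse_kinematics(position, orientation): joint angles nearest the present ones, or None.
- manip.grab_frame(name): name is "scene" or "top" or "wrist"; returns (picture, depth): 480x640x3 uint8, red, green, blue; 480x640 float32, m along the optical axis (not along the pixel's ray), 0 where there is no reading.
- manip.get_calibration(name): a dict with "camera_matrix" (3x3 intrinsics, pixels), "k1" (the pictures are not rectified: a ray, as slopes to the right and down, at radius r is drawn at 1 + k1 r^2 times it, then the intrinsics apply), "R" (3x3) and "t" (3): a world point X has camera coordinates R X + t. Camera axes: x right, y down, z forward; pixel columns grow to the right and rows downward; lengths in m; the calibration is good to about 2 mm. A picture is of the moment at which its call begins: read the wrist's pose just before it. get_calibration takes no time and is no camera call; for the wrist camera it gives the pose at the moment of the call.
A pose or a line that the arm cannot do raises manip.Unreachable and nothing moves.
- manip.sign_off(): hands the job in; it is judged then, once.
Trained networks look in the newest picture that a camera, given by its name, has taken for a name from the list of things; names that differ only in an ending like _2 or _b are one class to them, and where a whole thing is asked for, a point or a joint stands for the part that bears it (a point fixed in the world has none). Each returns a list of dicts, best first, with "confidence" (0 to 1); they miss things now and then, are a little off and sometimes report something else, mostly with a low value. They report only what shows in the picture. A call takes as long as a camera call. They do not tell look-alikes from the thing itself.
- manip.look_for(camera, name): "at" ([x, y, z] in m, in world coordinates, good to about 4 mm: the middle of the surface that is visible of it).
Readings, each from a call of its own:
- manip.current_time(): time.
- manip.current_qpos(): joint angles.
- manip.current_joint_vel(): joint speeds.
- manip.current_joint_torque(): joint torques, N m.
- manip.current_ee_pos(): TCP position.
- manip.current_tcp_rot(): TCP orientation.
- manip.current_force(): force on the tool from outside, world axes, zero at the start.
- manip.current_ft_torque(): the same for the moment, N m.
- manip.current_grip_width(): opening from 0.0 (shut) to 1.0 (fully open).
- manip.current_grip_force(): force on a finger pad.
Only numpy, scipy, OpenCV 4.12 (cv2) and the standard library are available. Lean on these libraries where they do the work, as an engineer would, in place of code of your own. Each camera call takes 0.05 s, during which the arm holds its last target. There are 200 camera calls.

## Working session

There is one attempt and no reset: what is moved stays moved. The work goes in short steps, each a Python script; the robot and the scene stay as the last script left them, time stands still between calls to the robot, and variables do not carry over. Pictures are saved under pics/ and viewed, at most 10 in all, crops included, and the job is handed in when it is done.

```bash
mkdir -p pics; ls; python3 - <<'E'
from bench import manip
import cv2, numpy as np
for c in ["top","scene"]:
    p,d=manip.grab_frame(c); cv2.imwrite(f"pics/{c}0.png",p[:,:,::-1]); np.save(f"{c}_d.npy",d)
    for n in ["rack","canister_a","bar_a","reader","offcut_1","tape_roll"]:
        print(c,n,[(np.round(r["at"],3).tolist(),round(r["confidence"],2)) for r in manip.look_for(c,n)][:4])
    k=manip.get_calibration(c); print({a:np.round(b,3).tolist() for a,b in k.items()})
print(manip.current_time(), manip.current_force())
E
```

```text
pics
top rack [([0.529, -0.173, 0.025], 0.73)]
top canister_a [([0.662, -0.24, 0.074], 0.93), ([0.428, -0.179, 0.088], 0.89), ([0.626, -0.34, 0.076], 0.83), ([0.53, -0.113, 0.088], 0.77)]
top bar_a [([0.428, -0.186, 0.082], 0.78), ([0.535, -0.235, 0.088], 0.77), ([0.534, -0.116, 0.089], 0.62), ([0.666, -0.242, 0.084], 0.59)]
top reader []
top offcut_1 [([0.548, -0.005, 0.045], 0.7)]
top tape_roll [([0.749, 0.033, 0.023], 0.89)]
{'camera_matrix': [[445.352, 0.0, 317.194], [0.0, 445.352, 242.415], [0.0, 0.0, 1.0]], 'k1': 0.023, 'R': [[0.025, -1.0, 0.006], [-0.985, -0.026, -0.168], [0.168, -0.002, -0.986]], 't': [-0.042, 0.573, 1.13]}
scene rack [([0.51, -0.122, 0.021], 0.74)]
scene canister_a [([0.531, -0.1, 0.071], 0.93), ([0.422, -0.167, 0.066], 0.85), ([0.525, -0.218, 0.073], 0.69), ([0.629, -0.33, 0.059], 0.64)]
scene bar_a [([0.542, -0.112, 0.098], 0.87), ([0.666, -0.234, 0.093], 0.69), ([0.429, -0.178, 0.092], 0.62), ([0.639, -0.335, 0.093], 0.61)]
scene reader [([0.541, 0.251, 0.037], 0.85)]
scene offcut_1 [([0.546, 0.011, 0.037], 0.63)]
scene tape_roll [([0.746, 0.04, 0.023], 0.74), ([0.532, -0.227, 0.101], 0.49)]
{'camera_matrix': [[503.334, 0.0, 319.771], [0.0, 503.334, 243.378], [0.0, 0.0, 1.0]], 'k1': -0.126, 'R': [[-0.889, -0.457, 0.02], [-0.277, 0.504, -0.818], [0.363, -0.733, -0.575]], 't': [0.459, 0.27, 0.918]}
0.7 [-0.41284465  0.49822055  0.68690509]
```

View pics/top0.png

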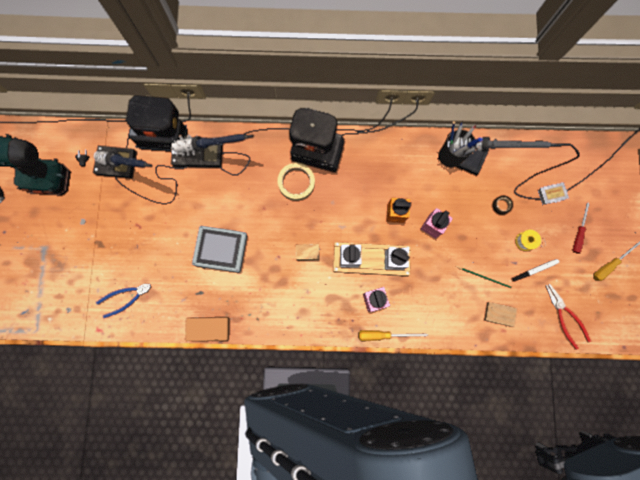

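View pics/scene0.png

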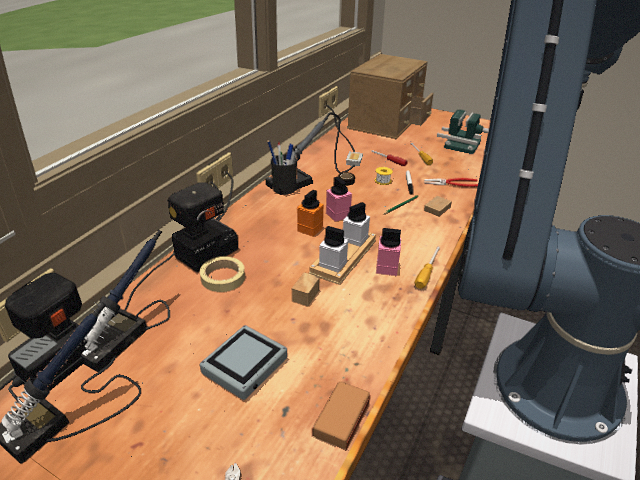

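Top picture: silver canisters at (351,254) and (398,258) in the rack (372,259). The look-alikes are orange (400,208), pink (437,222) and pink (376,298). The reader is at (220,248) on the left and the offcut at (308,253). I choose the two silver ones and check them close with the wrist camera.

```bash
python3 - <<'E'
from bench import manip
import cv2, numpy as np
print(np.round(manip.current_tcp_rot(),2).tolist())
Rd=np.array([[1,0,0],[0,-1,0],[0,0,-1.]])
manip.move_ptp([0.47,-0.175,0.36],Rd)
print(manip.current_ee_pos(),manip.current_qpos())
k=manip.get_calibration("wrist")
p,d=manip.grab_frame("wrist"); cv2.imwrite("pics/w1.png",p[:,:,::-1]); np.savez("w1.npz",p=p,d=d,**k)
print({a:np.round(b,3).tolist() for a,b in k.items()})
for n in ["rack","canister_a","bar_a"]:
    print(n,[(np.round(r["at"],3).tolist(),round(r["confidence"],2)) for r in manip.look_for("wrist",n)][:5])
print(manip.current_time(), manip.current_force())
E
```

```text
[[0.97, 0.26, 0.0], [0.26, -0.97, -0.0], [0.0, 0.0, -1.0]]
[ 0.46978336 -0.17557473  0.35973779] [-4.50450421e-01  1.55010929e-01  1.58893814e+00 -1.19796645e-04
  1.39806917e+00  1.12099904e+00]
{'camera_matrix': [[419.089, 0.0, 318.879], [0.0, 419.089, 236.349], [0.0, 0.0, 1.0]], 'k1': -0.062, 'R': [[0.0, -1.0, 0.001], [-0.95, 0.0, 0.314], [-0.314, -0.001, -0.95]], 't': [-0.175, 0.365, 0.649]}
rack [([0.547, -0.179, 0.021], 0.84)]
canister_a [([0.646, -0.25, 0.025], 0.86), ([0.436, -0.179, 0.082], 0.81), ([0.534, -0.235, 0.093], 0.79), ([0.622, -0.335, 0.075], 0.71), ([0.541, -0.122, 0.094], 0.4)]
bar_a [([0.627, -0.339, 0.086], 0.93), ([0.54, -0.121, 0.092], 0.85), ([0.427, -0.184, 0.089], 0.81), ([0.537, -0.238, 0.09], 0.8)]
2.7167 [-0.00227724 -0.2212896  -0.28874284]
```

View pics/w1.png

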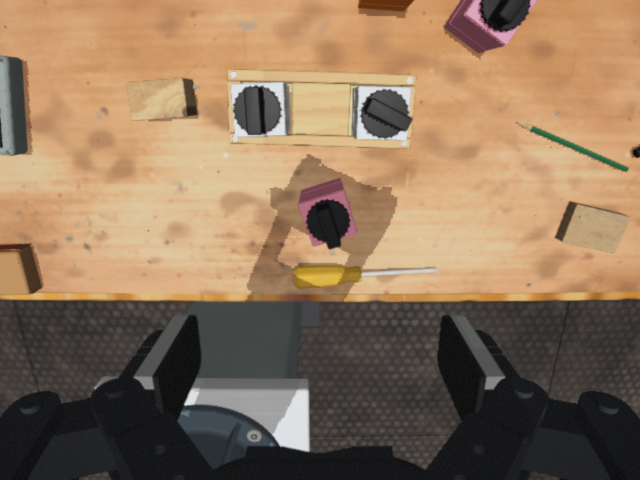

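Wrist picture: the left silver canister (258,110) has its bar shut, so it is b. The right silver one (385,113) has its bar turned about 62° counter-clockwise, so it is a (loose). The pink one (327,215) is in front of them. Next I measure poses from depth.

```bash
cat > h.py <<'E'
from bench import manip
import cv2, numpy as np
def cloud(d,k):
    """world points (HxWx3), NaN where no depth"""
    K=np.asarray(k["camera_matrix"]); h,w=d.shape
    uv=np.stack(np.meshgrid(np.arange(w),np.arange(h)),-1).reshape(-1,1,2).astype(np.float64)
    n=cv2.undistortPoints(uv,K,np.array([float(k["k1"]),0,0,0])).reshape(h,w,2)
    X=np.dstack([n*d[...,None],d]); X[d==0]=np.nan
    return (X-np.asarray(k["t"]))@np.asarray(k["R"])
def shot(cam):
    k=manip.get_calibration(cam); p,d=manip.grab_frame(cam); return p,cloud(d,k)
def sel(W,c,r,z0,z1):
    P=W.reshape(-1,3); 
    return P[(np.hypot(P[:,0]-c[0],P[:,1]-c[1])<r)&(P[:,2]>z0)&(P[:,2]<z1)]
def rect(P):
    (c,s,a)=cv2.minAreaRect(P[:,:2].astype(np.float32)*1000)
    b=cv2.boxPoints((c,s,a)); e=max(b[1]-b[0],b[2]-b[1],key=np.linalg.norm)
    ang=np.arctan2(e[1],e[0]); ang=(ang+np.pi/2)%np.pi-np.pi/2
    return np.round(np.array(c)/1000,4),np.round(s,1),round(float(ang),3),round(float(np.median(P[:,2])),4),len(P)
def Rz(a):
    """tool down, x axis at angle a, y (closing) perpendicular"""
    c,s=np.cos(a),np.sin(a); return np.array([[c,s,0],[s,-c,0],[0,0,-1.]])
def force(n=8):
    f=[]
    for _ in range(n): manip.dwell(0.02); f.append(manip.current_force())
    return np.mean(f,0)
E
python3 - <<'E'
from h import *
z=np.load("w1.npz"); W=cloud(z["d"],z)
for n,c in [("a",(0.54,-0.238)),("b",(0.54,-0.121))]:
    print(n,"bar",rect(sel(W,c,.035,.109,.13)),"body",rect(sel(W,c,.045,.06,.082)), "max",np.nanmax(sel(W,c,.03,.05,.2)[:,2]))
print("rack",rect(sel(W,(0.54,-.179),.12,.018,.028)))
p,T=shot("top")
t=sel(T,(0.54,.225),.11,.028,.045); print("reader top",rect(t),np.round(np.median(t,0),4))
s=np.load("scene_d.npy"); S=cloud(s,manip.get_calibration("scene"))
t=sel(S,(0.54,.225),.11,.028,.045); print("reader scene",rect(t))
for n,c in [("a",(0.54,-0.238)),("b",(0.54,-0.121))]: print("top",n,rect(sel(T,c,.035,.105,.13)))
print("rack top",rect(sel(T,(0.54,-.179),.12,.018,.028)))
print("offcut",rect(sel(W,(0.55,0.0),.06,.03,.05)))
E
```

```text
a bar (array([ 0.5366, -0.2369]), array([42.2, 14.3]), 1.123, 0.1171, 787) body (array([ 0.5371, -0.237 ]), array([50.5, 51.9]), -1.565, 0.0807, 851) max 0.11943431945410535
b bar (array([ 0.5405, -0.1157]), array([41.7, 14.3]), 0.032, 0.1169, 806) body (array([ 0.5404, -0.1158]), array([51. , 51.2]), -1.539, 0.0807, 865) max 0.11953716231969434
rack (array([ 0.5243, -0.1834]), array([195.1, 216.6]), -1.133, 0.022, 7399)
reader top (array([0.5548, 0.2356]), array([131.7, 110.2]), 1.443, 0.0344, 1954) [0.5537 0.2346 0.0344]
reader scene (array([0.5552, 0.2349]), array([131.3, 111.1]), 1.44, 0.0341, 3093)
top a (array([0., 0.]), array([0., 0.]), 0.0, nan, 0)
top b (array([ 0.5405, -0.1153]), array([42.3, 13. ]), 0.014, 0.1162, 104)
rack top (array([ 0.5765, -0.1441]), array([141.2, 152.1]), -0.018, 0.0216, 414)
offcut (array([ 0.5513, -0.0015]), array([40.6, 63.3]), -1.511, 0.0399, 2287)
  return _methods._mean(a, axis=axis, dtype=dtype,
  ret = ret.dtype.type(ret / rcount)
```

```bash
python3 - <<'E'
from h import *
z=np.load("w1.npz"); W=cloud(z["d"],z).reshape(-1,3)
P=W[(abs(W[:,0]-.539)<.06)&(abs(W[:,1]+.177)<.125)&(W[:,2]>.018)&(W[:,2]<.026)]; print("rack",rect(P))
c=[0.5367,-0.2370]; a=1.123
manip.move_ptp([*c,0.20],Rz(a)); manip.set_gripper(0.6,40)
manip.move_l([*c,0.096]); print(manip.current_ee_pos(),manip.current_force())
manip.set_gripper(0.0,40); print("grip",manip.current_grip_width(),manip.current_grip_force(),manip.current_force(),manip.current_ft_torque())
q0=manip.current_qpos(); yaw=a; t0=manip.current_ft_torque()
while yaw>-0.32:
    yaw-=0.12 if yaw>0.15 else 0.03
    q=q0.copy(); q[5]+=a-yaw; manip.move_j(q); t=manip.current_ft_torque()-t0
    print(round(yaw,3),np.round(t,3),np.round(manip.current_force(),1))
    if abs(t[2])>0.3: break
print(manip.current_time(),manip.current_ee_pos())
E
```

```text
rack (array([ 0.5394, -0.1763]), array([207.1,  80.5]), 1.545, 0.022, 7265)
[ 0.53717483 -0.23724771  0.0968054 ] [ 0.93265512 -0.55733323 -0.10989489]
grip 0.15398209408144128 40.93902111053467 [ 0.1243392  -0.0110622   4.80463143] [ 0.01075919 -0.09116807  0.03475701]
1.003 [ 0.176  0.023 -0.106] [0.8 0.7 1.3]
0.883 [ 0.081 -0.021 -0.107] [1.1 1.1 1.4]
0.763 [ 0.102 -0.084 -0.091] [ 1.2 -0.1  0.6]
0.643 [ 0.023 -0.077 -0.066] [ 0.9 -0.2  2. ]
0.523 [ 0.014 -0.059 -0.038] [1.5 0.3 2. ]
0.403 [-0.065 -0.054 -0.064] [-0.1 -0.5  1.9]
0.283 [-0.023 -0.019 -0.128] [ 1.3 -0.1  2.8]
0.163 [-0.049 -0.003 -0.094] [1.5 0.1 2.4]
0.043 [-0.065  0.011 -0.105] [ 0.8 -1.1  1.9]
0.013 [-0.142  0.058 -0.051] [ 0.8 -1.2  2.5]
-0.017 [-0.155  0.065 -0.063] [ 0.4 -1.9  3.1]
-0.047 [-0.218  0.047 -0.034] [ 0.2 -1.9  2.8]
-0.077 [-0.122  0.061 -0.072] [ 1.2 -0.7  3.4]
-0.107 [-0.173  0.113 -0.022] [ 1.4 -1.6  3.1]
-0.137 [-0.402 -0.163  0.111] [ 2.  -1.8  2.2]
-0.167 [-0.431 -0.505  0.254] [ 3.6 -2.4  1.4]
-0.197 [-0.141 -0.851  0.558] [4.1 0.6 2.8]
9.8 [ 0.53765608 -0.23725462  0.09690859]
```

```bash
python3 - <<'E'
from h import *
def P(s): print(s,np.round(manip.current_ee_pos(),4),np.round(force(),2),round(float(manip.current_grip_width()),3),round(manip.current_time(),1))
q=manip.current_qpos(); q[5]-=0.035; manip.move_j(q); P("relaxed")
e=manip.current_ee_pos(); manip.move_l([e[0],e[1],0.115],max_speed=0.05); P("out a little")
manip.move_l([0.5376,-0.2366,0.185],Rz(-0.026)); manip.dwell(0.4); P("up")
P("up"); p,W=shot("wrist"); cv2.imwrite("pics/w2.png",p[:,:,::-1])
p,W=shot("scene"); cv2.imwrite("pics/s2.png",p[200:300,270:430,::-1].repeat(4,0).repeat(4,1))
E
```

```text
relaxed [ 0.5376 -0.2371  0.0969] [ 3.55 -0.12  3.06] 0.153 10.2
out a little [ 0.5371 -0.237   0.1149] [ 0.22 -0.07 -5.25] 0.154 10.8
up [ 0.5375 -0.2366  0.1846] [ 0.22  0.01 -5.46] 0.151 12.0
up [ 0.5376 -0.2366  0.1849] [ 0.14  0.28 -5.33] 0.151 12.1
```

View pics/w2.png

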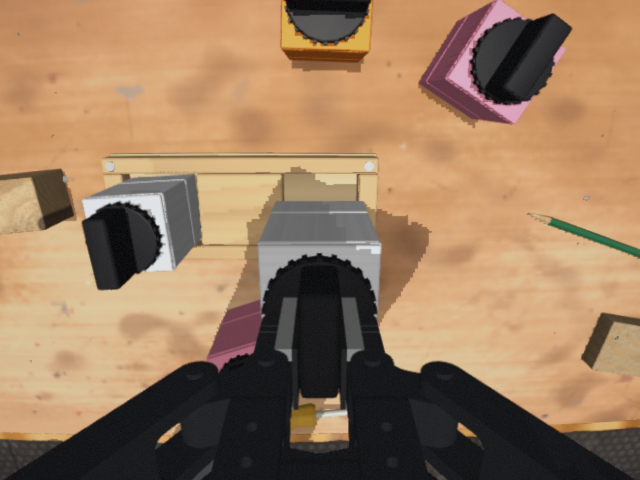

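View pics/s2.png

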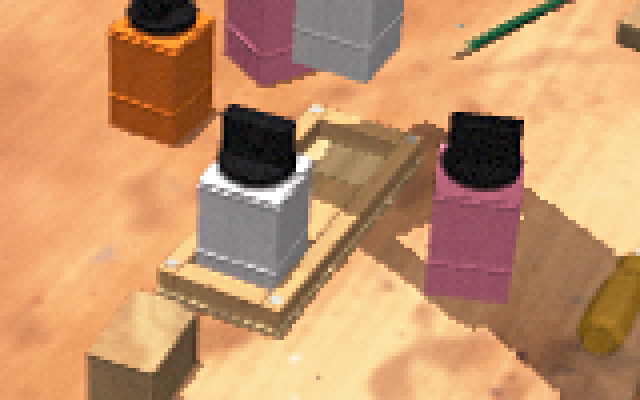

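The wrist picture shows a hanging upright (body edge at columns 260–380, row 243) and square to the tool, with the cap shut. It pulls about 5.4 N, so a is probably the heavier. b still stands in its pocket. I set a back and lift b.

```bash
cat >> h.py <<'E'
def P(s):
    f=force(); print(s,np.round(manip.current_ee_pos(),4),np.round(f,2),np.round(manip.current_ft_torque(),2),round(float(manip.current_grip_width()),3),round(manip.current_time(),1)); return f
def down(c,z0,z1,fz):
    """lower in small steps until the rack carries the load (force z rises by fz) or z1"""
    f0=force()[2]; z=z0
    while z>z1:
        z-=0.003 if z>z1+.006 else .0015
        manip.move_l([*c,z],max_speed=0.05); f=force(3)
        if f[2]-f0>fz or np.hypot(f[0],f[1])>8: break
    P("down")
    return z
E
python3 - <<'E'
from h import *
c=[0.5378,-0.2365]
manip.move_l([*c,0.12],max_speed=0.08); P("above")
print(down(c,0.12,0.0965,3.0))
E
```

```text
above [ 0.5381 -0.2367  0.1206] [ 0.25  0.1  -5.42] [ 0.01  0.02 -0.02] 0.153 13.3
down [ 0.5385 -0.2368  0.0969] [0.51 0.82 5.85] [ 0.18  0.06 -0.04] 0.154 16.6
0.09599999999999997
```

```bash
python3 - <<'E'
from h import *
manip.set_gripper(0.5,40); P("released")
e=manip.current_ee_pos(); manip.move_l([e[0],e[1],0.19])
manip.move_l([0.47,-0.176,0.30],max_speed=0.3); manip.dwell(0.2)
p,W=shot("wrist"); cv2.imwrite("pics/w3.png",p[:,:,::-1])
for n,c in [("a",(0.538,-0.237)),("b",(0.54,-0.116))]:
    print(n,"bar",rect(sel(W,c,.035,.109,.13)),"body",rect(sel(W,c,.045,.06,.082)))
    r=rect(sel(W,c,.035,.109,.13))
c=r[0]; a=r[2]
manip.move_ptp([*c,0.19],Rz(a)); P("over b"); manip.move_l([*c,0.0965]); manip.set_gripper(0,40); P("grip")
manip.move_l([*c,0.115],max_speed=0.05); manip.move_l([0.541,-0.1163,0.185],Rz(-0.026)); manip.dwell(0.5); P("up"); P("up")
p,W=shot("wrist"); cv2.imwrite("pics/w4.png",p[:,:,::-1])
E
```

```text
released [ 0.5378 -0.2365  0.0959] [0.15 0.02 0.12] [-0.03 -0.01 -0.02] 0.5 17.1
a bar (array([ 0.5381, -0.2357]), array([14.5, 40.9]), -0.03, 0.1169, 1118) body (array([ 0.5385, -0.2354]), array([51.1, 50.1]), 1.548, 0.0808, 1146)
b bar (array([ 0.5402, -0.1154]), array([41.8, 14.7]), 0.033, 0.1168, 1139) body (array([ 0.5403, -0.1157]), array([51.2, 51.1]), 0.026, 0.0807, 1165)
over b [ 0.5404 -0.1165  0.1918] [ 0.18 -0.14  0.38] [ 0.01  0.01 -0.02] 0.504 19.5
grip [ 0.5407 -0.1158  0.0974] [-0.91 -2.16  6.63] [-0.39  0.18  0.02] 0.149 20.8
up [ 0.541  -0.1163  0.185 ] [-0.14 -0.18 -1.79] [ 0.06 -0.02 -0.02] 0.151 22.6
up [ 0.541  -0.1163  0.185 ] [-0.02 -0.21 -2.39] [ 0.   -0.01 -0.  ] 0.151 22.7
```

View pics/w4.png

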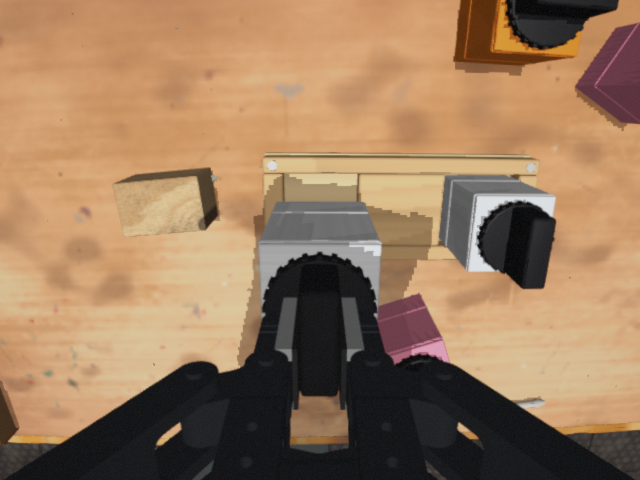

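The wrist picture shows b hanging straight (edge at columns 260–380) and a standing in its pocket at (515,230). Loads are b about 2.2 N and a about 5.4 N, so a is the heavier. I return b, check it, then fetch a.

```bash
python3 - <<'E'
from h import *
c=[0.541,-0.1163]
manip.move_l([*c,0.12],max_speed=0.08); print(down(c,0.12,0.0965,1.6))
z=manip.current_ee_pos()[2]
assert z<0.0995, z
manip.set_gripper(0.5,40); e=manip.current_ee_pos(); manip.move_l([e[0],e[1],0.19])
manip.move_l([0.47,-0.176,0.30],max_speed=0.3); manip.dwell(0.2)
p,W=shot("wrist"); cv2.imwrite("pics/w5.png",p[:,:,::-1])
for n,c in [("b",(0.541,-0.116)),("a",(0.538,-0.236))]:
    r=rect(sel(W,c,.035,.109,.13)); print(n,"bar",r,"body",rect(sel(W,c,.045,.06,.082)))
c=r[0]
manip.move_ptp([*c,0.19],Rz(r[2])); manip.move_l([*c,0.0965]); manip.set_gripper(0,60); P("grip")
manip.move_l([*c,0.125],max_speed=0.05); manip.move_l([*c,0.25]); P("up")
E
```

```text
down [ 0.5414 -0.1166  0.0973] [-4.46 -0.52 13.31] [ 0.04  0.86 -0.02] 0.151 27.0
0.09599999999999997
b bar (array([ 0.5408, -0.1158]), array([14.4, 41.7]), -0.021, 0.1168, 1140) body (array([ 0.5405, -0.1161]), array([51.5, 50.5]), 1.544, 0.0807, 1168)
a bar (array([ 0.5383, -0.2357]), array([14.5, 40.9]), -0.032, 0.1169, 1118) body (array([ 0.5387, -0.2355]), array([51. , 50.3]), 1.553, 0.0808, 1164)
grip [ 0.5388 -0.2363  0.0975] [-1.47 -2.27  6.98] [-0.33  0.28 -0.01] 0.15 30.9
up [ 0.5379 -0.2355  0.2489] [ 0.    0.05 -5.32] [0.   0.01 0.03] 0.149 32.8
```

```bash
python3 - <<'E'
from h import *
manip.move_l([0.555,0.2353,0.25],max_speed=0.2)
manip.move_l([0.555,0.2353,0.187],max_speed=0.08); manip.dwell(1.0); P("over window")
p,W=shot("scene"); cv2.imwrite("pics/s6.png",p[:,:,::-1])
p,T=shot("top")
for n,c in [("b",(0.541,-0.116))]: print(n,rect(sel(T,c,.035,.105,.13)))
t=sel(W,(.555,.235),.06,.06,.25); print("lowest",np.percentile(t[:,2],[0,1,5]))
E
```

```text
over window [0.555  0.2353 0.187 ] [ 0.07  0.21 -4.89] [-0.    0.04  0.02] 0.147 37.3
b (array([ 0.5407, -0.1153]), array([42. , 12.9]), 0.015, 0.116, 101)
lowest [0.09290003 0.09625803 0.10279679]
```

View pics/s6.png

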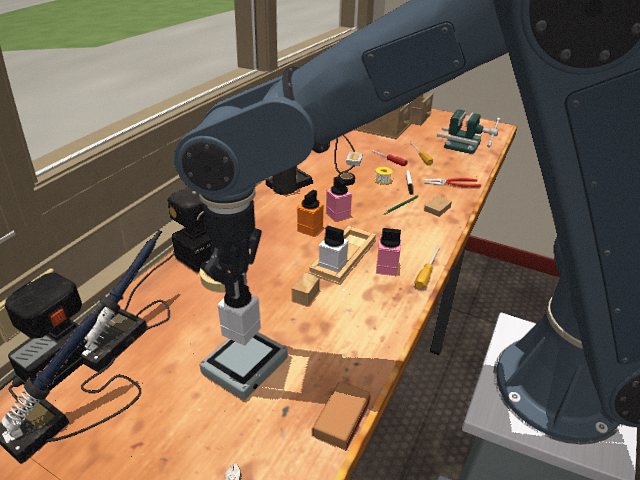

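The scene picture shows a held upright at (238,318) above the window (245,358), with its underside at about 0.095 m. b stands in the rack at (334,250) and the bystanders haven't moved.

```bash
python3 -c "
from bench import manip
print(manip.sign_off())"
```

```text
the job is handed in; nothing more can be done
None
```

I handed the job in with the heavier canister (a, about 5.4 N) held upright about 60 mm above the reader window, the lighter one (b, about 2.2 N) standing in the rack and both caps shut; the judge's verdict was not shown.

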